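# Kit the power-supply parts into their trays

### The arm

A 6-joint arm with a two-finger parallel gripper is mounted at the origin on the work surface. World frame = base frame: x ahead of the robot, y to its left, z up, the work surface at z = 0. Lengths are in m, angles in rad, forces in N, time in s.
With the tool pointing down it reaches from about 0.35 to 0.775 m from the base axis. Payload 7.3 kg.
Tool frame: the origin (TCP) lies between the finger pads; the fingertips stand 8 mm ahead of it and the grasp point (between the pads) lies 11 mm behind it; x points along the fingers, y is the direction in which the jaws open and shut, and the axes are right-handed (so a half turn about x gives the same grasp; the last joint's range is limited). The gripper opens to 92 mm and grips with 3 to 60 N. Pads are 19 mm wide; open, the fingers measure 130 mm over their backs; the gripper's body (75 mm by 190 mm) begins 47 mm behind the grasp point.
Start: joints at [1.037, 0.342, 1.524, -0, 1.275, -0.146], TCP at [0.199, 0.486, 0.211] pointing down, gripper open.
Joint ranges: [-2.53, 2.53], [-0.77, 2.02], [0.04, 2.7], [-1, 4.14], [0.28, 2.66], [-3.11, 3.11]. Speed limits (rad/s): [2.57, 2.57, 3.14, 3.14, 3.14, 3.14].

### API

Orientations are given as a unit quaternion [w, x, y, z].
In Python, from bench import manip gives the robot as it stands.
- The arm moves only by the tool move_arm, never from a script. Its argument "targets" is a list that holds one entry, the list of rows, each a list of 4 numbers: the shift along the world's x, y, z in mm, then the turn about the world's z in rad. In form: [[[tx, ty, tz, yaw], ...]]. A call has 1 to 5 rows; each row is the pose to reach, as a shift and turn from the pose commanded when the call began; what a row does not reach only later rows make up. A row lasts 1/10 s, in which the tool goes at most 50 mm and 8.59 degrees, less where a joint would pass 70% of its speed; a pose out of reach is approached as far as the arm can. A call with a gripper value outside its range is refused whole. "fingers" is the finger opening in mm, from 0 to 91.8, set as the call begins (left out, the last holds). The fingers move at their own pace and stop on an object; "squeeze" is the grip in N (left out, the last holds). Time passes only in rows, so rows that repeat a pose let the fingers close. It gives the time, the measured TCP pose, the force and the opening at its end, in the units of the state.
- manip.state(): the state, without advancing time (a new reading comes with each control period).
- manip.grab_frame(name): name is "scene" or "top"; returns the picture (420x560x3 uint8, red, green, blue); there is no depth.
- manip.camera_info(name): a dict with "fx", "fy", "cx", "cy" (pixels), "camera_from_world" (4x4, takes a point from world to camera coordinates). Camera axes: x right, y down, z forward; pixel columns grow to the right and rows downward; lengths in m; the calibration is good to about 2 mm. A picture is of the moment at which its call begins. camera_info takes no time and is no camera call.
- manip.hand_in(): hands the job in, once; it reports no verdict.
Trained networks look in the newest picture that a camera, given by its name, has taken for a name from the list of things; names that differ only in an ending like _2 or _b are one class to them, and where a whole thing is asked for, a point or a joint stands for the part that bears it (a point fixed in the world has none). Each returns a list of dicts, best first, with "score" (0 to 1); they miss things now and then, are a little off and sometimes report something else, mostly with a low value. They report only what shows in the picture. A call takes as long as a camera call. They do not tell look-alikes from the thing itself.
- manip.recognise(camera, thing): "rect" ([left, top, right, bottom] in pixels, round what is visible of it).
- manip.trace(camera, thing): "pixels" (420x560 bool, what is visible of it) and "rect" ([left, top, right, bottom] in pixels, round what is visible of it).
The state is a dict: "clock": time; "joints": joint angles; "joint_velocities": joint speeds; "joint_torque": joint torques, N m; "tcp_pos": TCP position; "ee_rot": TCP orientation; "force": force on the tool from outside, world axes, zero at the start; "wrist_torque": the same for the moment, N m; "grip_width": opening from 0.0 (shut) to 1.0 (fully open).
Only numpy, scipy, OpenCV 4.12 (cv2) and the standard library are available. Lean on these libraries where they do the work, as an engineer would, in place of code of your own. Each camera call takes 0.05 s, during which the arm holds its last target.

### The job

Kit up the power-supply parts on this electronics bench: carry each of the four components to the grey tray that matches its shape and size, and lower it in (do not drop it) so that it stands upright, flat on the tray's floor inside the rim. Heat sink in the long tray, transformer in the shorter rectangular tray, toroid in the large round tray, capacitor in the small round tray; leave the flux bottle and the solder reel standing where they are.

Things in the scene. Friction and masses are not known exactly. Their poses are not given: they have to be found in the camera images.
- heat_sink: Bare aluminium finned heat sink, 84 (x) x 36 (y) x 32 mm high, five upright fins running along x, the outer two forming its two long sides; about 0.15 kg. Origin: centre of the underside, z up. Stands on the bench at the start, fins up; grip it across y (36 mm).
- transformer: Small mains transformer: dark steel core 54 (x) x 20 mm with a copper winding 30 mm long (x) sticking out at both sides to 42 mm (y), on a black foot 54 x 42 x 4 mm; 45 mm high overall, winding between 8 and 40 mm height; about 0.28 kg. Origin: centre of the underside, z up. Upright at the start; grip it across y on the winding (42 mm).
- toroid: Copper-wound toroidal choke, a thick disc 62 mm in diameter, 32 mm high, black centre with brass bolt insert; about 0.3 kg. Origin: centre of the underside, z up. Lies flat at the start; grip it across its diameter.
- capacitor: Large electrolytic capacitor, black upright cylinder 35 mm in diameter, 52 mm high, aluminium top with a cross vent; about 0.07 kg. Origin: centre of the underside, z up. Upright at the start; grip it across its diameter.
- long_tray: Long rectangular grey plastic tray fixed to the bench, shallow and open-topped. Floor 3 mm above the bench, rim 8 mm above the bench, walls 4 mm. Origin: centre of the underside (on the bench), z up. Inside 100 (x) x 52 mm (y); for the heat sink, x along x (either way round).
- short_tray: Shorter rectangular grey plastic tray fixed to the bench, shallow and open-topped. Floor 3 mm above the bench, rim 8 mm above the bench, walls 4 mm. Origin: centre of the underside (on the bench), z up. Inside 70 (x) x 58 mm (y); for the transformer, x along x (either way round).
- large_round_tray: Large round grey plastic tray fixed to the bench, shallow and open-topped. Floor 3 mm above the bench, rim 8 mm above the bench, walls 4 mm. Origin: centre of the underside (on the bench), z up. Inside diameter 78 mm; for the toroid.
- small_round_tray: Small round grey plastic tray fixed to the bench, shallow and open-topped. Floor 3 mm above the bench, rim 8 mm above the bench, walls 4 mm. Origin: centre of the underside (on the bench), z up. Inside diameter 51 mm; for the capacitor.
- flux_bottle: Loose bystander: amber bottle 36 mm in diameter, 75 mm high, standing among the parts; do not disturb it. Origin: centre of the underside, z up. The components and trays lie in two rows of four, mixed and turned at random, centres at least 130 mm apart; nothing among them is taller than this bottle.
- solder_reel: Loose bystander: white and silver solder reel, 54 mm in diameter, 44 mm high, standing on its flange among the parts; do not disturb it. Origin: centre of the underside, z up. It, the flux bottle and a metal tin (52 mm diameter, 28 mm high, unlisted) stand between the two rows, each centre at least 100 mm from any component or tray centre.
Things that resemble listed ones, but are neither listed nor needed, are in the scene too. Several things have the shape of the toroid; the one meant has the colours described above.

How it is judged:
At the end, for the whole second after the job is handed in: Each component is in its own tray: centre within 15 mm of the tray's centre (horizontally), underside less than 5 mm above the bench (the tray floor is at 3 mm), upright within 4 degrees, at rest (horizontal distance between heat_sink and long_tray below 0.015 m and z of heat_sink in the frame of long_tray below 0.005 m and angle between each of heat_sink, transformer, toroid, capacitor's own z axis and vertical below 0.07 rad and linear speed of each of heat_sink, transformer, toroid, capacitor below 0.02 m/s and angular speed of each of heat_sink, transformer, toroid, capacitor below 0.2 rad/s and horizontal distance between transformer and short_tray below 0.015 m and z of transformer in the frame of short_tray below 0.005 m and horizontal distance between toroid and large_round_tray below 0.015 m and z of toroid in the frame of large_round_tray below 0.005 m and horizontal distance between capacitor and small_round_tray below 0.015 m and z of capacitor in the frame of small_round_tray below 0.005 m); the robot touches nothing.
It fails at once if a component is dropped: out of the fingers with its underside over 40 mm above the bench ((height (world z) of heat_sink above 0.04 m and contact force between heat_sink and the fingers below 0.02 N) or (height (world z) of transformer above 0.04 m and contact force between transformer and the fingers below 0.02 N) or (height (world z) of toroid above 0.04 m and contact force between toroid and the fingers below 0.02 N) or (height (world z) of capacitor above 0.04 m and contact force between capacitor and the fingers below 0.02 N)).
It fails at once if the flux bottle is knocked over or shoved more than 30 mm (angle between flux_bottle's own z axis and vertical above 0.5 rad or distance of flux_bottle from where it was at the start of the episode above 0.03 m).
It fails at once if the solder reel is knocked over or shoved more than 30 mm (angle between solder_reel's own z axis and vertical above 0.5 rad or distance of solder_reel from where it was at the start of the episode above 0.03 m).
It also fails if it takes over 128 s, if anything falls off the work surface, if the arm or the gripper's body presses on something with over 40 N, if the wrist force passes 120 N, or if a joint passes its speed limit or range.

## Working session

There is one attempt and no reset: what is moved stays moved. The work goes in short steps, Python scripts to look and compute and a tool call to move; the robot and the scene stay as the last step left them, time stands still between calls to the robot, and variables do not carry over. Pictures are saved under pics/ and viewed, and the job is handed in when it is done.

Besides the shell and the picture viewer there is one more tool, called after "Emit:" as a command line: name --argument value ..., lists and objects as JSON in quotes. move_arm: Moves the arm, as the interface text tells. Its arguments: {"type":"object","properties":{"targets":{"type":"array","items":{"type":"array","items":{"type":"array","items":{"type":"number"}}}},"fingers":{"type":"number"},"squeeze":{"type":"number"}},"required":["targets"]}

```bash
ls; mkdir -p pics; python3 - <<'E'
from bench import manip
import cv2,numpy as np
print(manip.state())
for n in("scene","top"):
    f=manip.grab_frame(n); cv2.imwrite(f"pics/{n}0.png",f[:,:,::-1]); print(n,manip.camera_info(n))
E
```

```text
pics
{'clock': 0.0, 'joints': array([ 1.03699348e+00,  3.42731184e-01,  1.52503837e+00, -1.53096401e-06,
        1.27538714e+00, -1.46022687e-01]), 'joint_velocities': array([-4.66777397e-04, -9.71501456e-04,  2.48652320e-03, -6.25882223e-04,
       -3.08983867e-06,  2.53232113e-04]), 'joint_torque': array([-1.41966043e-04, -4.31243312e+01, -2.44220889e+01,  7.19633955e-02,
        5.57232206e-02, -7.24821189e-05]), 'tcp_pos': array([0.19828615, 0.48564176, 0.21053314]), 'ee_rot': array([ 0.69367305,  0.13572188,  0.6940408 , -0.1367649 ]), 'force': array([-1.07557707e-01,  9.63591321e-02, -5.85767117e-05]), 'wrist_torque': array([-0.01257025,  0.00110104,  0.03034613]), 'grip_width': 0.9961718405523042}
scene {'fx': 435.6246416049489, 'fy': 435.6246416049489, 'cx': 276.32899343122875, 'cy': 216.3673747937743, 'camera_from_world': array([[ 0.79505981,  0.60651342, -0.00462237, -0.38068591],
       [ 0.43364378, -0.57374565, -0.69481581, -0.19804708],
       [-0.42406717,  0.55041567, -0.71917288,  1.26415367],
       [ 0.        ,  0.        ,  0.        ,  1.        ]])}
top {'fx': 534.5506481182986, 'fy': 534.5506481182986, 'cx': 273.80255419846384, 'cy': 209.4216109314588, 'camera_from_world': array([[ 0.02951075, -0.99930814,  0.02263551, -0.03066228],
       [-0.99326649, -0.03185536, -0.11138633,  0.46117518],
       [ 0.11203033, -0.019196  , -0.99351936,  1.22526565],
       [ 0.        ,  0.        ,  0.        ,  1.        ]])}
```

View pics/top0.png

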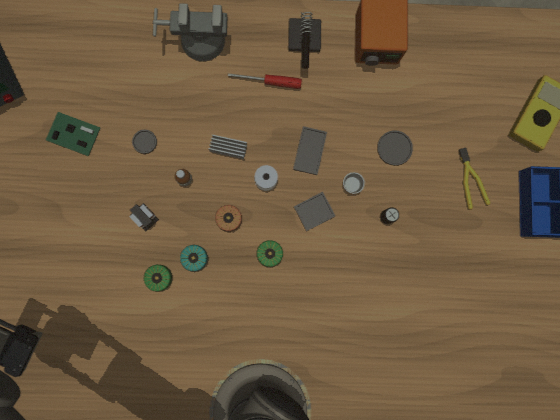

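View pics/scene0.png

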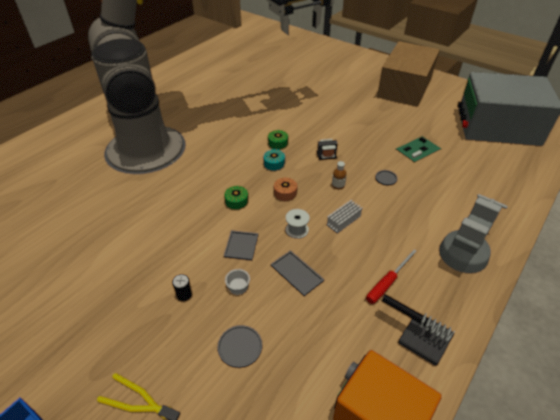

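```bash
cat > h.py <<'E'
from bench import manip
import cv2,numpy as np
from scipy.optimize import minimize
def box(a,b,z0,z1): return np.array([[x,y,z] for x in(-a/2,a/2) for y in(-b/2,b/2) for z in(z0,z1)])/1000
def cyl(d,z0,z1): 
    t=np.linspace(0,2*np.pi,48,endpoint=False)
    return np.array([[d/2*np.cos(a),d/2*np.sin(a),z] for a in t for z in(z0,z1)])/1000
M={'heat_sink':[box(84,36,0,32)],'transformer':[box(54,42,0,4),box(54,20,0,45),box(30,42,8,40)],
'toroid':[cyl(62,0,32)],'capacitor':[cyl(35,0,52)],'long_tray':[box(108,60,0,8)],'short_tray':[box(78,66,0,8)],
'large_round_tray':[cyl(86,0,8)],'small_round_tray':[cyl(59,0,8)],'flux_bottle':[cyl(36,0,45),cyl(16,0,75)],'solder_reel':[cyl(54,0,44)]}
ROUND={'toroid','capacitor','large_round_tray','small_round_tray','flux_bottle','solder_reel'}
def proj(cam,P):
    i=manip.camera_info(cam);T=i['camera_from_world'];q=P@T[:3,:3].T+T[:3,3]
    return np.c_[i['fx']*q[:,0]/q[:,2]+i['cx'],i['fy']*q[:,1]/q[:,2]+i['cy']]
def ray(cam,u,v,z):
    i=manip.camera_info(cam);T=i['camera_from_world'];R=T[:3,:3];c=-R.T@T[:3,3]
    d=R.T@np.array([(u-i['cx'])/i['fx'],(v-i['cy'])/i['fy'],1]);return c+d*(z-c[2])/d[2]
S=4
def sil(cam,name,p,shape,off,z=0):
    x,y,a=p;R=np.array([[np.cos(a),-np.sin(a),0],[np.sin(a),np.cos(a),0],[0,0,1]])
    m=np.zeros(shape,np.uint8)
    for P in M[name]:
        uv=(proj(cam,P@R.T+[x,y,z])-off+.5)*S-.5
        h=cv2.convexHull(uv.astype(np.float32))
        cv2.fillConvexPoly(m,np.round(h*16).astype(np.int32),1,shift=4)
    return m>0
def fit(name,masks,p0,z=0):
    dat=[]
    for cam,m in masks.items():
        ys,xs=np.where(m);o=np.array([xs.min()-15,ys.min()-15]);w=xs.max()-xs.min()+30;h=ys.max()-ys.min()+30
        c=np.zeros((h,w),np.uint8)
        y0,x0=max(o[1],0),max(o[0],0)
        sub=m[y0:o[1]+h,x0:o[0]+w];c[y0-o[1]:y0-o[1]+sub.shape[0],x0-o[0]:x0-o[0]+sub.shape[1]]=sub
        big=cv2.resize(c*255,None,fx=S,fy=S,interpolation=cv2.INTER_LINEAR)>127
        dat.append((cam,big,o))
    def cost(p):
        t=0
        for cam,b,o in dat:
            s=sil(cam,name,p,b.shape,o,z);t+=1-(s&b).sum()/max(1,(s|b).sum())
        return t/len(dat)
    best=None
    for a in([0] if name in ROUND else np.arange(0,np.pi,np.pi/6)):
        sx=np.array([[p0[0],p0[1],a],[p0[0]+.01,p0[1],a],[p0[0],p0[1]+.01,a],[p0[0],p0[1],a+.25]])
        r=minimize(cost,sx[0],method='Nelder-Mead',options=dict(initial_simplex=sx,xatol=1e-5,fatol=1e-4,maxiter=150))
        if best is None or r.fun<best.fun:best=r
    return best.x,best.fun
E
python3 - <<'E'
from h import *
import pickle
f=manip.grab_frame("top");g=manip.grab_frame("scene")
out={}
for n in M:
    for cam in("top","scene"):
        r=manip.trace(cam,n); out[n,cam]=r
        print(n,cam,[(round(d['score'],2),[int(k) for k in d['rect']]) for d in r])
pickle.dump(out,open('tr.pkl','wb'))
c=cv2.resize(f[100:300,120:420,::-1],None,fx=2.6,fy=2.6,interpolation=cv2.INTER_CUBIC);cv2.imwrite('pics/crop1.png',c)
c=cv2.resize(g[120:370,160:410,::-1],None,fx=2.4,fy=2.4,interpolation=cv2.INTER_CUBIC);cv2.imwrite('pics/crop2.png',c)
E
```

```text
heat_sink top [(0.98, [212, 135, 248, 160])]
heat_sink scene [(0.67, [325, 201, 360, 236])]
transformer top [(0.82, [126, 205, 159, 227]), (0.58, [254, 162, 278, 192])]
transformer scene [(0.37, [376, 170, 398, 184])]
toroid top [(0.83, [260, 241, 282, 268]), (0.79, [217, 204, 241, 230]), (0.7, [180, 244, 206, 274]), (0.62, [142, 265, 171, 291])]
toroid scene [(0.89, [266, 129, 291, 148]), (0.75, [223, 185, 249, 210]), (0.73, [274, 180, 294, 202]), (0.68, [264, 146, 284, 172])]
capacitor top [(0.49, [378, 212, 396, 224])]
capacitor scene [(0.94, [174, 273, 193, 300])]
long_tray top [(0.79, [295, 128, 326, 171])]
long_tray scene [(0.57, [270, 250, 324, 296])]
short_tray top [(0.91, [294, 192, 334, 234])]
short_tray scene [(0.9, [227, 230, 258, 259])]
large_round_tray top [(0.93, [379, 132, 409, 164])]
large_round_tray scene [(0.64, [217, 326, 262, 368])]
small_round_tray top [(0.61, [133, 131, 156, 149])]
small_round_tray scene [(0.7, [377, 168, 399, 185])]
flux_bottle top [(0.54, [174, 172, 191, 186])]
flux_bottle scene [(0.55, [332, 166, 346, 188])]
solder_reel top [(0.69, [255, 163, 274, 191]), (0.3, [292, 128, 330, 174])]
solder_reel scene [(0.71, [286, 209, 305, 237])]
```

View pics/crop1.png

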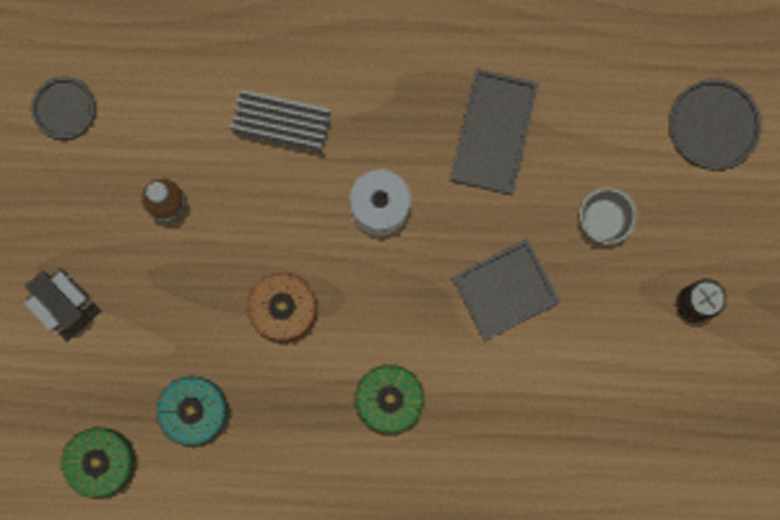

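View pics/crop2.png

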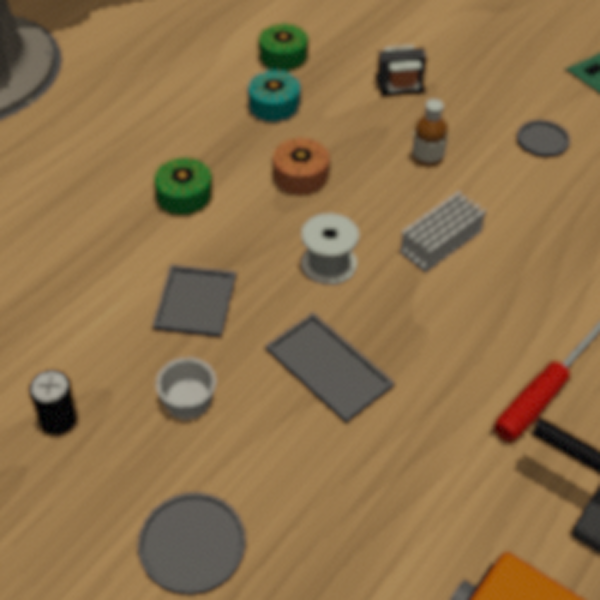

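```bash
python3 - <<'E'
from h import *
import pickle
o=pickle.load(open('tr.pkl','rb'))
Z={'heat_sink':32,'transformer':40,'toroid':32,'capacitor':52}
P={}
for n in M:
    t=o[n,'top'];s=o[n,'scene']
    i=1 if n=='toroid' else 0; j=2 if n=='toroid' else 0
    mt=t[i]['pixels'];ms=s[j]['pixels']
    r=t[i]['rect'];p0=ray('top',(r[0]+r[2])/2,(r[1]+r[3])/2,Z.get(n,8)/2000)[:2]
    a=fit(n,{'top':mt},p0)
    if n=='transformer': b=c=a
    else: b=fit(n,{'scene':ms},a[0]); c=fit(n,{'top':mt,'scene':ms},a[0])
    for k in(a,b,c): print(n,np.round(k[0],4),round(k[1],3))
    P[n]=c[0]
pickle.dump(P,open('P.pkl','wb'))
f=cv2.imread('pics/top0.png');g=cv2.imread('pics/scene0.png')
K=4
def over(img,cam,x0,y0,x1,y1,fn):
    b=cv2.resize(img[y0:y1,x0:x1],None,fx=K,fy=K,interpolation=cv2.INTER_CUBIC)
    for n in P:
        m=sil(cam,n,P[n],((y1-y0)*4,(x1-x0)*4),np.array([x0,y0])).astype(np.uint8)
        cs,_=cv2.findContours(m,0,2);cv2.drawContours(b,cs,-1,(0,0,255),1)
    cv2.imwrite(fn,b)
over(f,'top',120,120,300,240,'pics/o1.png');over(f,'top',280,120,420,240,'pics/o2.png')
over(g,'scene',260,130,410,250,'pics/o3.png');over(g,'scene',160,220,330,370,'pics/o4.png')
E
```

```text
heat_sink [0.6105 0.0969 1.367 ] 0.085
heat_sink [0.6105 0.0973 4.519 ] 0.042
heat_sink [0.6106 0.0971 1.3816] 0.064Traceback (most recent call last):
  File "<stdin>", line 11, in <module>
  File "h.py", line 44, in fit
    r=minimize(cost,sx[0],method='Nelder-Mead',options=dict(initial_simplex=sx,xatol=1e-5,fatol=1e-4,maxiter=150))
    res = _minimize_neldermead(fun, x0, args, callback, bounds=bounds,
                               **options)
    fxc = func(xc)
    fx = function(np.copy(x), *(wrapper_args + args))
  File "h.py", line 39, in cost
    s=sil(cam,name,p,b.shape,o,z);t+=1-(s&b).sum()/max(1,(s|b).sum())
  File "h.py", line 23, in sil
    uv=(proj(cam,P@R.T+[x,y,z])-off+.5)*S-.5
        ~~~~^^^^^^^^^^^^^^^^^^^
  File "h.py", line 13, in proj
    i=manip.camera_info(cam);T=i['camera_from_world'];q=P@T[:3,:3].T+T[:3,3]
ValueError: time passes only in moves, steps and waits
```

Cache the camera info.

```bash
python3 - <<'E'
s=open('h.py').read().replace("manip.camera_info(cam)","CI(cam)")
s=s.replace("def box","from functools import lru_cache\n@lru_cache(None)\ndef CI(c): return manip.camera_info(c)\ndef box",1)
open('h.py','w').write(s)
E
cat > run1.py <<'E'
from h import *
import pickle
o=pickle.load(open('tr.pkl','rb'))
Z={'heat_sink':32,'transformer':40,'toroid':32,'capacitor':52}
P={}
for n in M:
    t=o[n,'top'];s=o[n,'scene']
    i=1 if n=='toroid' else 0; j=2 if n=='toroid' else 0
    mt=t[i]['pixels'];ms=s[j]['pixels']
    r=t[i]['rect'];p0=ray('top',(r[0]+r[2])/2,(r[1]+r[3])/2,Z.get(n,8)/2000)[:2]
    a=fit(n,{'top':mt},p0)
    if n=='transformer': b=c=a
    else: b=fit(n,{'scene':ms},a[0]); c=fit(n,{'top':mt,'scene':ms},a[0])
    for k in(a,b,c): print(n,np.round(k[0],4),round(k[1],3))
    P[n]=c[0]
pickle.dump(P,open('P.pkl','wb'))
f=cv2.imread('pics/top0.png');g=cv2.imread('pics/scene0.png')
K=4
def over(img,cam,x0,y0,x1,y1,fn):
    b=cv2.resize(img[y0:y1,x0:x1],None,fx=K,fy=K,interpolation=cv2.INTER_CUBIC)
    for n in P:
        m=sil(cam,n,P[n],((y1-y0)*4,(x1-x0)*4),np.array([x0,y0])).astype(np.uint8)
        cs,_=cv2.findContours(m,0,2);cv2.drawContours(b,cs,-1,(0,0,255),1)
    cv2.imwrite(fn,b)
over(f,'top',120,120,300,240,'pics/o1.png');over(f,'top',280,120,420,240,'pics/o2.png')
over(g,'scene',260,130,410,250,'pics/o3.png');over(g,'scene',160,220,330,370,'pics/o4.png')
E
python3 run1.py
```

```text
heat_sink [0.6105 0.0969 1.367 ] 0.085
heat_sink [0.6105 0.0973 4.519 ] 0.042
heat_sink [0.6106 0.0971 1.3816] 0.064
transformer [0.4368 0.2897 0.7742] 0.053
transformer [0.4368 0.2897 0.7742] 0.053
transformer [0.4368 0.2897 0.7742] 0.053
toroid [0.4404 0.0898 0.0476] 0.067
toroid [0.4407 0.0884 0.1614] 0.105
toroid [0.4398 0.0898 0.2331] 0.088
capacitor [ 0.4558 -0.2874  0.0979] 0.147
capacitor [ 0.4544 -0.2872  0.1303] 0.115
capacitor [ 0.4551 -0.2877  0.0708] 0.132
long_tray [ 0.611  -0.0989  2.9374] 0.059
long_tray [ 0.6107 -0.0999  2.9376] 0.031
long_tray [ 0.611  -0.0995  2.9366] 0.048
short_tray [ 0.4641 -0.1131  2.0543] 0.07
short_tray [ 0.4626 -0.1138  2.0851] 0.055
short_tray [ 0.4629 -0.1135  2.0802] 0.068
large_round_tray [ 0.6243 -0.3036  0.0905] 0.083
large_round_tray [ 0.625  -0.3053  0.0669] 0.065
large_round_tray [ 0.625  -0.3052  0.1284] 0.074
small_round_tray [0.619  0.3003 0.101 ] 0.082
small_round_tray [0.6189 0.2985 0.1628] 0.075
small_round_tray [0.6186 0.2991 0.1929] 0.084
flux_bottle [0.5305 0.1999 0.0538] 0.179
flux_bottle [0.5286 0.204  0.0057] 0.117
flux_bottle [0.5306 0.2004 0.075 ] 0.156
solder_reel [0.5368 0.0056 0.2483] 0.047
solder_reel [0.537  0.0043 0.2458] 0.064
solder_reel [0.5365 0.0053 0.2081] 0.061
```

View pics/o1.png

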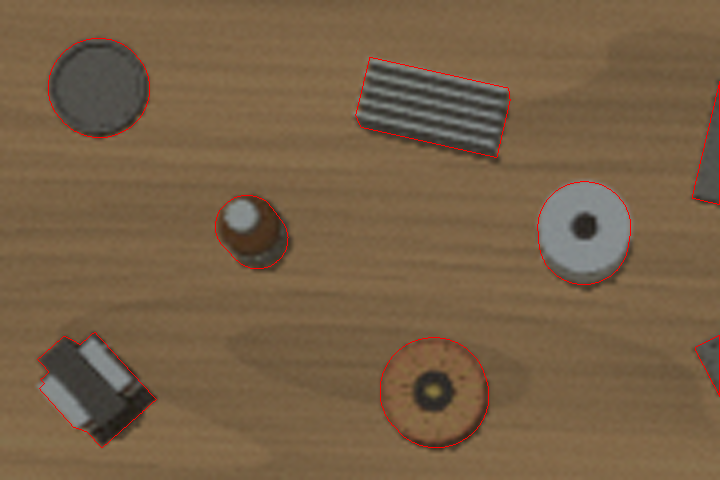

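View pics/o2.png

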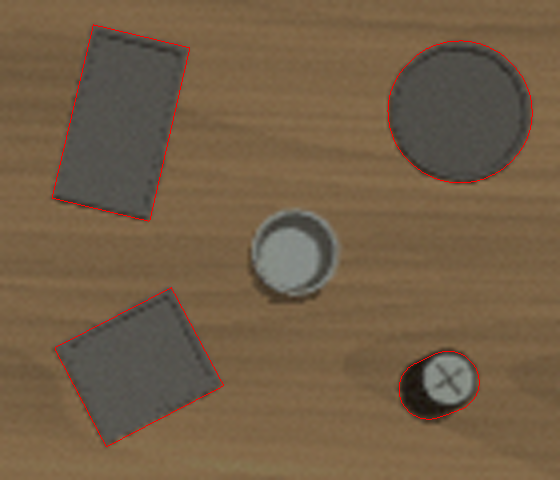

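View pics/o3.png

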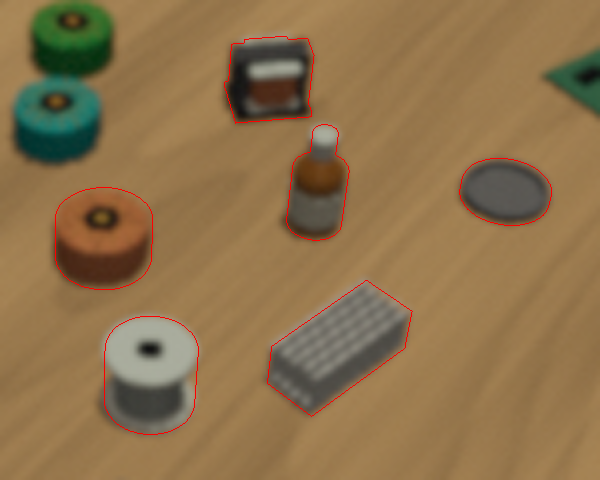

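View pics/o4.png

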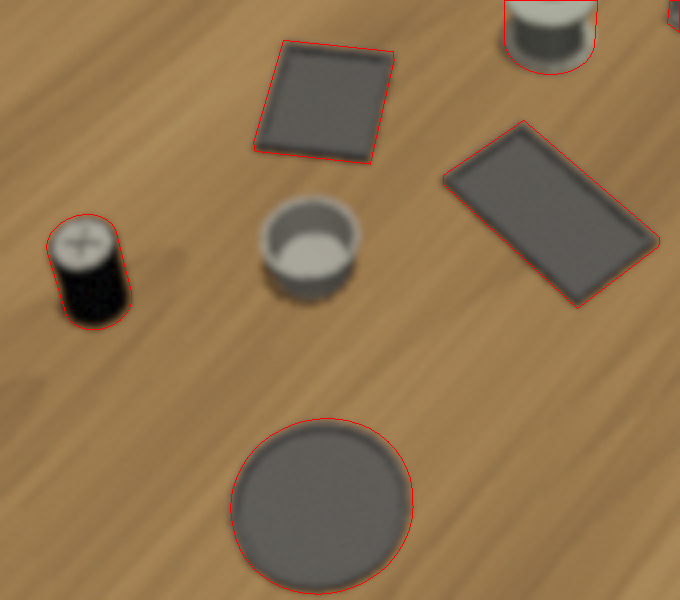

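```bash
python3 - <<'E'
from h import *
from scipy.spatial.transform import Rotation as R
s=manip.state();q=s['ee_rot'];m=R.from_quat(q[[1,2,3,0]]).as_matrix();print(m.round(3),s['tcp_pos'],s['clock']);y=np.arctan2(m[1,1],m[0,1]);print('jaw yaw',y)
for u,v in((270,254),(194,258),(157,278)): print(ray('top',u,v,.03))
print(ray('top',353,183,.02))
E
```

```text
[[ 0.     0.378  0.926]
 [ 0.     0.926 -0.378]
 [-1.     0.     0.   ]] [0.19851449 0.48605215 0.21123289] 1.2
jaw yaw 1.183009829961845
[ 0.35752857 -0.0106493   0.03      ]
[0.34307303 0.16399157 0.03      ]
[0.29497345 0.24629501 0.03      ]
[ 0.53169952 -0.20264826  0.02      ]
```

Emit:
move_arm --targets '[[[24,-20,-8,0.12],[48,-40,-16,0.24],[72,-60,-24,0.36],[96,-80,-32,0.48],[119,-98,-40,0.6]]]' --fingers 91 --squeeze 25

```text
clock: 1.7
tcp_pos: [0.3184, 0.3871, 0.171]
ee_rot: [0.703, -0.077, 0.703, 0.077]
force: [1.2, 0.5, -0.6]
grip_width: 0.991
```

Emit:
move_arm --targets '[[[24,-20,-8,0.12],[48,-40,-16,0.24],[72,-60,-24,0.36],[96,-80,-32,0.48],[119,-98,-40,0.562]]]'

```text
clock: 2.2
tcp_pos: [0.4376, 0.289, 0.131]
ee_rot: [0.654, -0.268, 0.654, 0.268]
force: [0.0, -0.3, 0.2]
grip_width: 0.991
```

Emit:
move_arm --targets '[[[0,0,0,0],[0,0,0,0],[0,0,0,0]]]'

```text
clock: 2.5
tcp_pos: [0.4359, 0.2906, 0.1315]
ee_rot: [0.655, -0.267, 0.655, 0.267]
force: [-0.7, 0.1, -0.7]
grip_width: 0.991
```

Emit:
move_arm --targets '[[[0,0,-30,0],[0,0,-60,0],[0,0,-85,0],[0,0,-102,0],[0,0,-112,0]]]'

```text
clock: 3.0
tcp_pos: [0.4352, 0.2907, 0.0183]
ee_rot: [0.654, -0.267, 0.655, 0.267]
force: [0.2, 0.9, 0.7]
grip_width: 0.991
```

Emit:
move_arm --targets '[[[0,0,0,0],[0,0,0,0],[0,0,0,0],[0,0,0,0],[0,0,0,0]]]' --fingers 30

```text
clock: 3.5
tcp_pos: [0.4369, 0.2902, 0.0199]
ee_rot: [0.655, -0.267, 0.654, 0.267]
force: [0.9, -0.7, -0.7]
grip_width: 0.608
```

Emit:
move_arm --targets '[[[0,0,0,0],[0,0,0,0],[0,0,0,0],[0,0,0,0],[0,0,0,0]]]'

```text
clock: 4.0
tcp_pos: [0.4368, 0.29, 0.0195]
ee_rot: [0.655, -0.267, 0.655, 0.267]
force: [0.8, -1.8, 3.2]
grip_width: 0.453
```

Emit:
move_arm --targets '[[[0,0,0,0],[0,0,8,0],[0,0,20,0],[0,0,40,0],[0,0,65,0]]]'

```text
clock: 4.5
tcp_pos: [0.4356, 0.2899, 0.0847]
ee_rot: [0.654, -0.267, 0.656, 0.267]
force: [0.8, 0.4, -1.9]
grip_width: 0.453
```

Emit:
move_arm --targets '[[[0,0,20,0],[0,0,35,0],[0,0,40,0],[0,0,40,0]]]'

```text
clock: 4.9
tcp_pos: [0.4366, 0.2903, 0.125]
ee_rot: [0.655, -0.267, 0.654, 0.267]
force: [-0.2, -1.0, -2.0]
grip_width: 0.453
```

```bash
python3 - <<'E'
from h import *
f=manip.grab_frame("scene");print(manip.state()['tcp_pos'],manip.state()['grip_width'],manip.state()['clock'])
cv2.imwrite('pics/s1.png',f[:,:,::-1])
E
```

```text
[0.43619379 0.29003637 0.12416956] 0.45048377041038906 4.95
```

View pics/s1.png

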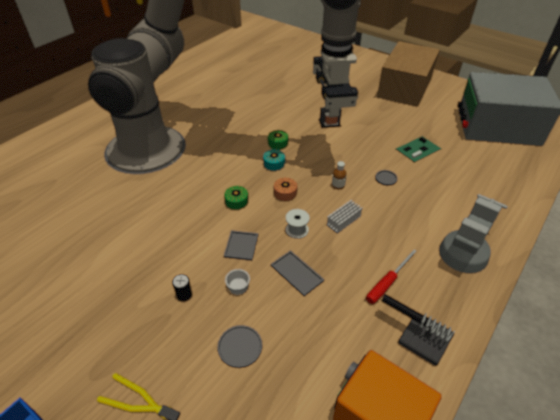

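Emit:
move_arm --targets '[[[1,-14,0,-0.1],[3,-40,0,-0.22],[5,-70,0,-0.35],[7,-102,0,-0.48],[9,-134,0,-0.61]]]'

```text
clock: 5.45
tcp_pos: [0.4447, 0.1549, 0.1232]
ee_rot: [0.704, -0.056, 0.706, 0.056]
force: [-0.1, 0.2, -1.8]
grip_width: 0.451
```

Emit:
move_arm --targets '[[[2,-27,0,-0.12],[4,-54,0,-0.24],[6,-81,0,-0.37],[7,-108,0,-0.49],[9,-134,0,-0.61]]]'

```text
clock: 5.95
tcp_pos: [0.4536, 0.021, 0.1232]
ee_rot: [0.688, 0.158, 0.69, -0.158]
force: [0.5, 0.4, -3.3]
grip_width: 0.451
```

Emit:
move_arm --targets '[[[2,-30,0,-0.13],[4,-60,0,-0.26],[6,-90,0,-0.39],[7,-117,0,-0.51],[8,-135.5,0,-0.615]]]'

```text
clock: 6.45
tcp_pos: [0.4618, -0.1149, 0.1232]
ee_rot: [0.608, 0.359, 0.61, -0.36]
force: [-0.2, 0.4, -2.7]
grip_width: 0.45
```

Emit:
move_arm --targets '[[[0,0,-15,0],[0,0,-40,0],[0,0,-65,0],[0,0,-80,0],[0,0,-85,0]]]'

```text
clock: 6.95
tcp_pos: [0.4607, -0.1127, 0.0369]
ee_rot: [0.608, 0.358, 0.612, -0.358]
force: [0.1, 0.1, -1.8]
grip_width: 0.45
```

```bash
python3 - <<'E'
from h import *
from scipy.spatial.transform import Rotation as R
f=manip.grab_frame("scene");g=manip.grab_frame("top")
s=manip.state();q=s['ee_rot'];m=R.from_quat(q[[1,2,3,0]]).as_matrix();print(s['tcp_pos'],np.arctan2(m[1,1],m[0,1]),s['grip_width'])
c=np.hstack([cv2.resize(a,None,fx=3,fy=3,interpolation=2) for a in(f[190:320,190:320],g[140:270,250:380])])
cv2.imwrite('pics/s2.png',c[:,:,::-1])
E
```

```text
[ 0.46176379 -0.11312968  0.03826563] 0.5099812101764003 0.4513806890091339
```

View pics/s2.png

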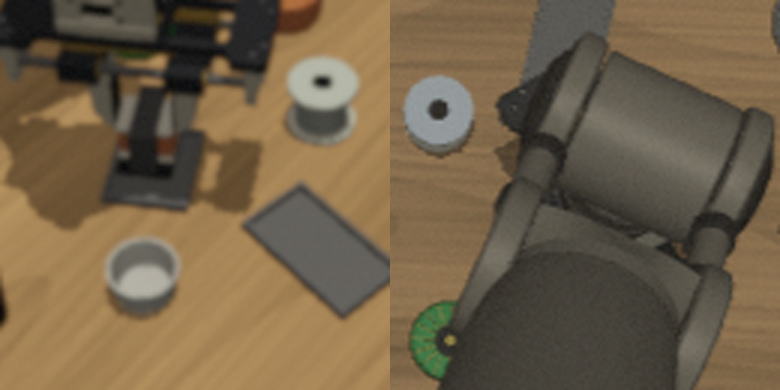

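Emit:
move_arm --targets '[[[0,0,-8,0],[0,0,-13,0],[0,0,-15,0],[0,0,-16.5,0],[0,0,-16.5,0]]]'

```text
clock: 7.55
tcp_pos: [0.4625, -0.1135, 0.0228]
ee_rot: [0.61, 0.358, 0.61, -0.358]
force: [-0.3, 0.4, -2.2]
grip_width: 0.45
```

Emit:
move_arm --targets '[[[0,0,-0.5,0],[0,0,-1,0],[0,0,-1,0]]]'

```text
clock: 7.85
tcp_pos: [0.4627, -0.1136, 0.0225]
ee_rot: [0.61, 0.358, 0.61, -0.358]
force: [-2.3, -0.0, 4.7]
grip_width: 0.452
```

Emit:
move_arm --targets '[[[0,0,0,0],[0,0,0,0],[0,0,0,0],[0,0,0,0],[0,0,0,0]]]' --fingers 75

```text
clock: 8.35
tcp_pos: [0.4625, -0.1135, 0.0217]
ee_rot: [0.61, 0.358, 0.61, -0.358]
force: [0.2, -0.7, -0.5]
grip_width: 0.804
```

Emit:
move_arm --targets '[[[0,0,10,0],[0,0,35,0],[0,0,65,0],[0,0,95,0],[0,0,110,0]]]' --fingers 91

```text
clock: 8.85
tcp_pos: [0.4636, -0.1139, 0.1349]
ee_rot: [0.611, 0.358, 0.608, -0.357]
force: [1.2, -0.6, 0.1]
grip_width: 0.991
```

Emit:
move_arm --targets '[[[-2,-30,0,-0.1],[-4,-70,0,-0.2],[-6,-110,0,-0.32],[-7,-150,0,-0.42],[-7.5,-174,0,-0.51]]]'

```text
clock: 9.35
tcp_pos: [0.4547, -0.2903, 0.1326]
ee_rot: [-0.499, -0.501, -0.498, 0.501]
force: [0.1, 0.6, 0.4]
grip_width: 0.996
```

Emit:
move_arm --targets '[[[0,0,-25,0],[0,0,-55,0],[0,0,-80,0],[0,0,-98,0],[0,0,-106,0]]]'

```text
clock: 9.85
tcp_pos: [0.4543, -0.2869, 0.0246]
ee_rot: [0.499, 0.5, 0.501, -0.5]
force: [0.1, -0.8, 0.5]
grip_width: 0.994
```

Emit:
move_arm --targets '[[[0,0,0,0],[0,0,0,0],[0,0,0,0],[0,0,0,0],[0,0,0,0]]]' --fingers 25 --squeeze 20

```text
clock: 10.35
tcp_pos: [0.4553, -0.2877, 0.0264]
ee_rot: [0.5, 0.5, 0.5, -0.5]
force: [-0.4, 0.6, -0.0]
grip_width: 0.606
```

Emit:
move_arm --targets '[[[0,0,0,0],[0,0,0,0],[0,0,0,0],[0,0,0,0],[0,0,0,0]]]'

```text
clock: 10.85
tcp_pos: [0.4551, -0.2875, 0.0258]
ee_rot: [0.5, 0.5, 0.5, -0.5]
force: [0.3, 0.0, 1.1]
grip_width: 0.371
```

Emit:
move_arm --targets '[[[0,0,0,0],[0,0,0,0],[0,0,8,0],[0,0,25,0],[0,0,50,0]]]'

```text
clock: 11.35
tcp_pos: [0.454, -0.2867, 0.0755]
ee_rot: [0.499, 0.5, 0.501, -0.5]
force: [-0.6, 0.0, -1.2]
grip_width: 0.37
```

Emit:
move_arm --targets '[[[0,0,25,0],[0,0,45,0],[0,0,55,0],[0,0,55,0]]]'

```text
clock: 11.75
tcp_pos: [0.4555, -0.2879, 0.1321]
ee_rot: [0.501, 0.5, 0.499, -0.5]
force: [-0.9, 0.2, -1.3]
grip_width: 0.37
```

Emit:
move_arm --targets '[[[4,15,0,0],[12,43,0,0],[21,76,0,0],[31,111,0,0],[41,147,0,0]]]'

```text
clock: 12.25
tcp_pos: [0.4953, -0.138, 0.1293]
ee_rot: [0.499, 0.5, 0.501, -0.5]
force: [0.6, 1.1, 0.1]
grip_width: 0.369
```

Emit:
move_arm --targets '[[[10,36,0,0],[20,72,0,0],[30,108,0,0],[40,144,0,0],[50,180,0,0]]]'

```text
clock: 12.75
tcp_pos: [0.545, 0.0421, 0.1292]
ee_rot: [0.499, 0.499, 0.501, -0.501]
force: [1.6, -0.1, -0.4]
grip_width: 0.366
```

Emit:
move_arm --targets '[[[10,36,0,0],[20,72,0,0],[30,108,0,0],[39,140,0,0],[47,168,0,0]]]'

```text
clock: 13.25
tcp_pos: [0.5917, 0.2102, 0.1288]
ee_rot: [0.5, 0.499, 0.501, -0.501]
force: [1.2, 0.1, -0.2]
grip_width: 0.368
```

Emit:
move_arm --targets '[[[7,26,0,0],[13,48,0,0],[20,72,0,0],[24,86,0,0],[25.5,91.5,0,0]]]'

```text
clock: 13.75
tcp_pos: [0.617, 0.3012, 0.1285]
ee_rot: [0.5, 0.499, 0.501, -0.5]
force: [0.1, -0.5, -0.2]
grip_width: 0.37
```

Emit:
move_arm --targets '[[[0,0,-15,0],[0,0,-40,0],[0,0,-65,0],[0,0,-80,0],[0,0,-85,0]]]'

```text
clock: 14.25
tcp_pos: [0.6168, 0.2984, 0.043]
ee_rot: [-0.499, -0.499, -0.501, 0.502]
force: [-0.1, -0.3, 0.0]
grip_width: 0.372
```

```bash
cat > look.py <<'E'
from h import *
import sys
from scipy.spatial.transform import Rotation as R
fn,x,y=sys.argv[1],float(sys.argv[2]),float(sys.argv[3])
s=manip.state();q=s['ee_rot'];m=R.from_quat(q[[1,2,3,0]]).as_matrix();print(s['clock'],s['tcp_pos'],np.arctan2(m[1,1],m[0,1]),s['grip_width'],s['force'])
c=[]
for n in("scene","top"):
    a=manip.grab_frame(n);u,v=proj(n,np.array([[x,y,.02]]))[0].astype(int);u=min(max(u,65),495);v=min(max(v,65),355)
    c.append(cv2.resize(a[v-65:v+65,u-65:u+65],None,fx=3,fy=3,interpolation=2))
cv2.imwrite(fn,np.hstack(c)[:,:,::-1])
E
python3 look.py pics/s3.png .6186 .2991
```

```text
14.25 [0.61684223 0.29841782 0.0430364 ] -0.00024267687728595365 0.3720322947382039 [-0.1488974  -0.25027079  0.00490324]
```

View pics/s3.png

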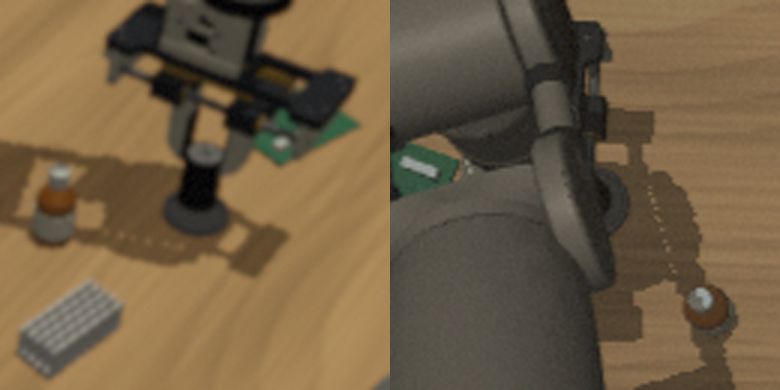

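Emit:
move_arm --targets '[[[0,0,-6,0],[0,0,-11,0],[0,0,-14,0],[0,0,-16,0],[0,0,-16,0]]]'

```text
clock: 14.85
tcp_pos: [0.6184, 0.299, 0.0296]
ee_rot: [-0.5, -0.5, -0.5, 0.5]
force: [0.1, -0.2, -1.3]
grip_width: 0.37
```

Emit:
move_arm --targets '[[[0,0,-0.5,0],[0,0,-1,0],[0,0,-1,0]]]'

```text
clock: 15.15
tcp_pos: [0.6187, 0.2991, 0.0289]
ee_rot: [0.5, 0.5, 0.5, -0.5]
force: [-0.5, -0.8, -0.3]
grip_width: 0.373
```

Emit:
move_arm --targets '[[[0,0,-0.5,0],[0,0,-0.5,0],[0,0,-0.5,0]]]'

```text
clock: 15.45
tcp_pos: [0.6188, 0.2991, 0.0288]
ee_rot: [0.5, 0.5, 0.5, -0.5]
force: [-0.5, 0.3, 3.0]
grip_width: 0.372
```

Contact. Release.

Emit:
move_arm --targets '[[[0,0,0,0],[0,0,0,0],[0,0,0,0],[0,0,0,0],[0,0,0,0]]]' --fingers 70

```text
clock: 15.95
tcp_pos: [0.6185, 0.299, 0.0281]
ee_rot: [-0.5, -0.5, -0.5, 0.5]
force: [-0.2, 0.0, -0.2]
grip_width: 0.741
```

Emit:
move_arm --targets '[[[0,0,10,0],[0,0,35,0],[0,0,65,0],[0,0,90,0],[0,0,102,0]]]' --fingers 91

```text
clock: 16.45
tcp_pos: [0.6198, 0.2995, 0.134]
ee_rot: [0.501, 0.502, 0.499, -0.498]
force: [0.7, -0.2, -0.2]
grip_width: 0.997
```

Emit:
move_arm --targets '[[[-1,-30,0,-0.04],[-3,-75,0,-0.08],[-5,-120,0,-0.12],[-7,-165,0,-0.16],[-8,-202,0,-0.19]]]'

```text
clock: 16.95
tcp_pos: [0.6099, 0.0948, 0.1301]
ee_rot: [-0.45, -0.545, -0.45, 0.546]
force: [0.9, -0.2, -0.0]
grip_width: 0.991
```

Emit:
move_arm --targets '[[[0,0,-25,0],[0,0,-55,0],[0,0,-85,0],[0,0,-104,0],[0,0,-112,0]]]'

```text
clock: 17.45
tcp_pos: [0.6089, 0.0969, 0.0158]
ee_rot: [-0.449, -0.544, -0.451, 0.546]
force: [0.4, -0.1, 0.6]
grip_width: 0.988
```

Emit:
move_arm --targets '[[[0,0,0,0],[0,0,0,0],[0,0,0,0],[0,0,0,0],[0,0,0,0]]]' --fingers 25 --squeeze 25

```text
clock: 17.95
tcp_pos: [0.6109, 0.0971, 0.019]
ee_rot: [0.451, 0.546, 0.45, -0.545]
force: [-0.2, -0.4, 0.1]
grip_width: 0.603
```

Emit:
move_arm --targets '[[[0,0,0,0],[0,0,0,0],[0,0,0,0],[0,0,0,0],[0,0,0,0]]]'

```text
clock: 18.45
tcp_pos: [0.6105, 0.097, 0.0182]
ee_rot: [-0.45, -0.545, -0.45, 0.545]
force: [0.6, 0.1, 0.3]
grip_width: 0.276
```

Emit:
move_arm --targets '[[[0,0,0,0],[0,0,0,0],[0,0,8,0],[0,0,20,0],[0,0,35,0]]]'

```text
clock: 18.95
tcp_pos: [0.6105, 0.097, 0.0542]
ee_rot: [-0.45, -0.545, -0.45, 0.545]
force: [-0.5, 0.2, 1.5]
grip_width: 0.275
```

```bash
python3 look.py pics/s4.png .61 .097
```

```text
18.95 [0.61047014 0.09702622 0.05421063] -0.19002497876474136 0.2753728605236776 [-0.5072465   0.1586432   1.47633478]
```

View pics/s4.png

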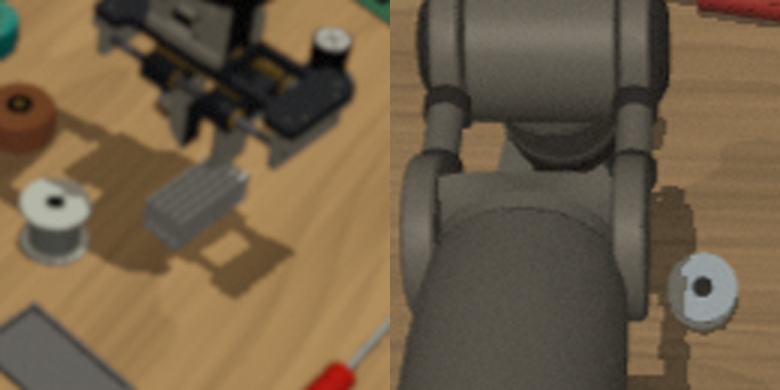

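```bash
python3 - <<'E'
from h import *
f=manip.grab_frame("scene")
cv2.imwrite('pics/s5.png',cv2.resize(f[150:270,260:410],None,fx=5,fy=5,interpolation=2)[:,:,::-1])
E
```

```text
(no output)
```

View pics/s5.png

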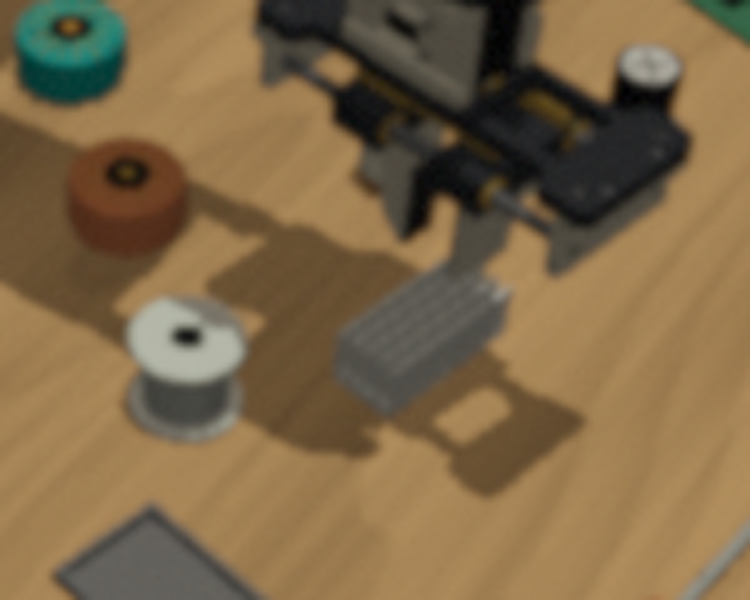

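```bash
python3 - <<'E'
from h import *
import pickle
P=pickle.load(open('P.pkl','rb'))
print(proj('scene',np.array([[.6105,.097,.054],[.6105,.097,.046],[.6105,.097,.0],[.6105,.097,.1]])))
for k in range(1):
  for n in('heat_sink',):
    r=manip.trace('scene',n)
    for d in r:
        print(d['score'],d['rect']); b=fit(n,{'scene':d['pixels']},P[n][:2]);print(b)
E
```

```text
[[346.07583779 205.05577108]
 [345.70026934 207.48028959]
 [343.61997007 220.90986291]
 [348.32034956 190.56610799]]
0.72 [326.6, 201.9, 365.2, 233.5]
(array([0.60986541, 0.09705251, 1.36362539]), np.float64(0.07800175284837862))
0.52 [284.9, 209.3, 307.2, 240.0]
(array([0.61062366, 0.09710238, 0.        ]), np.float64(1.0))
```

```bash
python3 - <<'E'
from h import *
a=-.19;j=np.array([np.cos(a),np.sin(a),0]);w=np.array([-np.sin(a),np.cos(a),0])
c=np.array([.6105,.097,0])
f=manip.grab_frame("scene")
b=np.ascontiguousarray(cv2.resize(f[150:270,260:410],None,fx=5,fy=5,interpolation=2)[:,:,::-1])
for z,col in((.046,(0,0,255)),(.066,(0,255,255))):
  for s in(-1,1):
    q=np.array([c+j*s*d+w*k+[0,0,z] for d,k in((.0127,-.0095),(.0127,.0095),(.032,.0095),(.032,-.0095))])
    uv=((proj('scene',q)-[260,150]+.5)*5).astype(int);cv2.polylines(b,[uv],True,col,1)
cv2.imwrite('pics/s6.png',b)
E
```

```text
(no output)
```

View pics/s6.png

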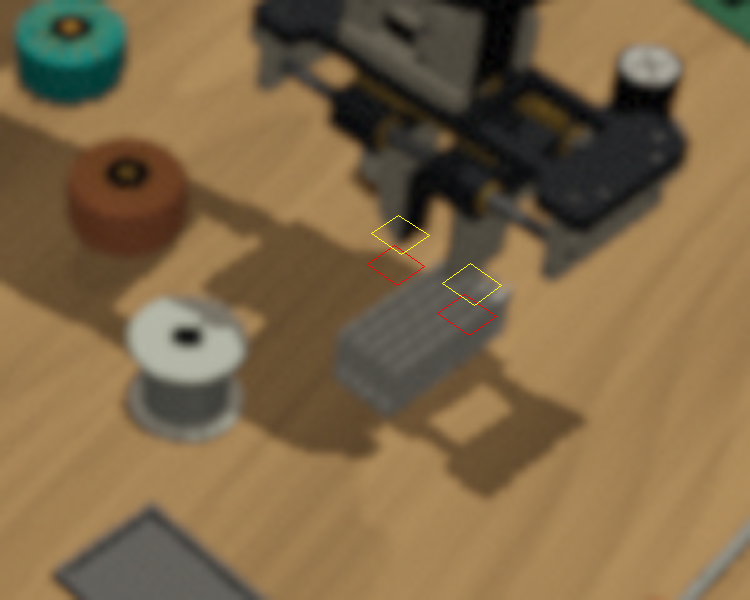

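Emit:
move_arm --targets '[[[0,0,5,0],[0,0,5,0],[0,0,5,0],[0,0,5,0],[0,0,5,0]]]' --fingers 91

```text
clock: 19.7
tcp_pos: [0.6104, 0.0971, 0.058]
ee_rot: [-0.45, -0.545, -0.45, 0.545]
force: [0.5, -0.2, 0.1]
grip_width: 0.655
```

```bash
cat > tip.py <<'E'
from h import *
import sys
from scipy.spatial.transform import Rotation as R
s=manip.state();q=s['ee_rot'];m=R.from_quat(q[[1,2,3,0]]).as_matrix();a=np.arctan2(m[1,1],m[0,1]);g=s['grip_width']*.0918/2
print(s['clock'],s['tcp_pos'],a,s['grip_width'],s['force'])
j=np.array([np.cos(a),np.sin(a),0]);w=np.array([-np.sin(a),np.cos(a),0])
c=s['tcp_pos'];f=manip.grab_frame("scene")
u,v=proj('scene',c[None])[0].astype(int);o=np.array([u-75,v-60])
b=np.ascontiguousarray(cv2.resize(f[o[1]:o[1]+120,o[0]:o[0]+150],None,fx=5,fy=5,interpolation=2)[:,:,::-1])
for z,col in((-.008,(0,0,255)),(.012,(0,255,255))):
  for t in(-1,1):
    Q=np.array([c+j*t*d+w*k+[0,0,z] for d,k in((g,-.0095),(g,.0095),(g+.019,.0095),(g+.019,-.0095))])
    uv=((proj('scene',Q)-o+.5)*5).astype(int);cv2.polylines(b,[uv],True,col,1)
cv2.imwrite(sys.argv[1],b)
E
python3 tip.py pics/s7.png
```

```text
19.7 [0.61037862 0.09705342 0.05798748] -0.18996278192936514 0.6550486114241343 [ 0.50939945 -0.21626675  0.12951277]
```

View pics/s7.png

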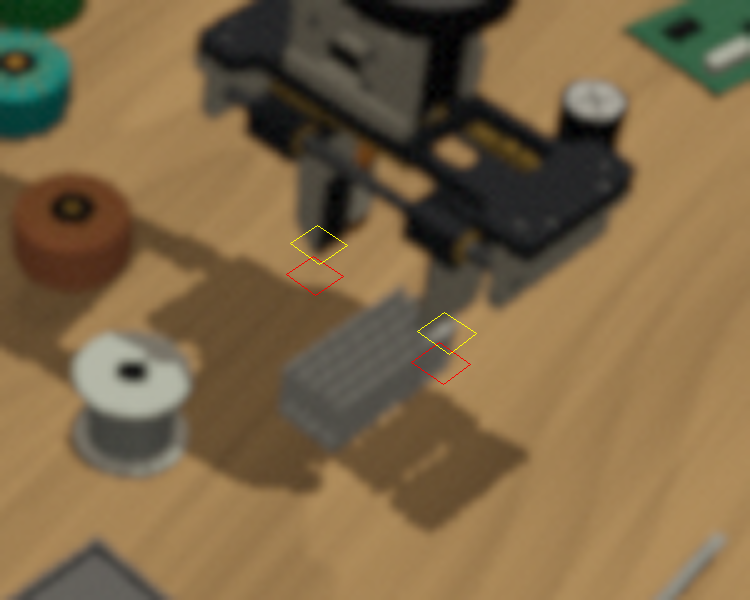

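```bash
python3 - <<'E'
from h import *
import pickle
P=pickle.load(open('P.pkl','rb'))
f=manip.grab_frame('scene');g=manip.grab_frame('top')
for n,t in(('transformer','short_tray'),('capacitor','small_round_tray')):
  for cam in('scene','top'):
    for d in manip.trace(cam,n):
        print(n,cam,round(d['score'],2),np.round(d['rect']))
        x,e=fit(n,{cam:d['pixels']},P[t][:2],z=.003); print('  ',x,e,'tray',P[t])
cv2.imwrite('pics/s8.png',np.hstack([f[:,:,::-1],g[:,:,::-1]])[:, :])
for i,(im,cam) in enumerate(((f,'scene'),(g,'top'))):
    cs=[]
    for t in('short_tray','small_round_tray'):
        u,v=proj(cam,np.array([[*P[t][:2],.02]]))[0].astype(int);cs.append(cv2.resize(im[v-35:v+35,u-35:u+35],None,fx=5,fy=5,interpolation=2))
    cv2.imwrite(f'pics/s8{cam}.png',np.hstack(cs)[:,:,::-1])
E
```

```text
transformer scene 0.97 [230. 225. 251. 253.]
   [ 0.46136569 -0.11237795  2.06088624] 0.05121719886184006 tray [ 0.46294123 -0.11348412  2.08021294]
transformer top 0.81 [299. 198. 326. 220.]
   [ 0.46188288 -0.11179457  2.07341159] 0.051932527560100916 tray [ 0.46294123 -0.11348412  2.08021294]
capacitor scene 0.5 [384. 158. 396. 170.]
   [0.60553936 0.3390755  0.25910692] 0.5513626834381551 tray [0.61858813 0.29913563 0.19292336]
capacitor top 0.56 [131. 132. 151. 148.]
   [0.61976031 0.30006941 0.0776604 ] 0.09250328803156516 tray [0.61858813 0.29913563 0.19292336]
```

View pics/s8scene.png

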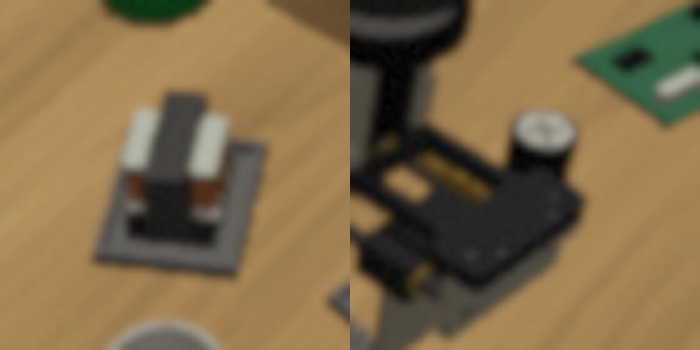

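View pics/s8top.png

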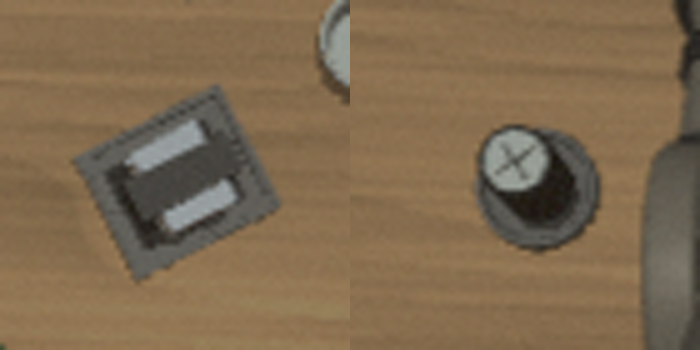

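Emit:
move_arm --targets '[[[0,0,-10,0],[0,0,-25,0],[0,0,-38,0],[0,0,-42,0],[0,0,-46,0]]]'

```text
clock: 20.55
tcp_pos: [0.6103, 0.097, 0.0115]
ee_rot: [-0.45, -0.545, -0.45, 0.545]
force: [0.4, 0.7, 0.4]
grip_width: 0.992
```

```bash
python3 tip.py pics/s9.png
```

```text
20.55 [0.61034727 0.09701912 0.01152758] -0.1900078942391056 0.9917840860436229 [0.39723893 0.74347081 0.41972054]
```

View pics/s9.png

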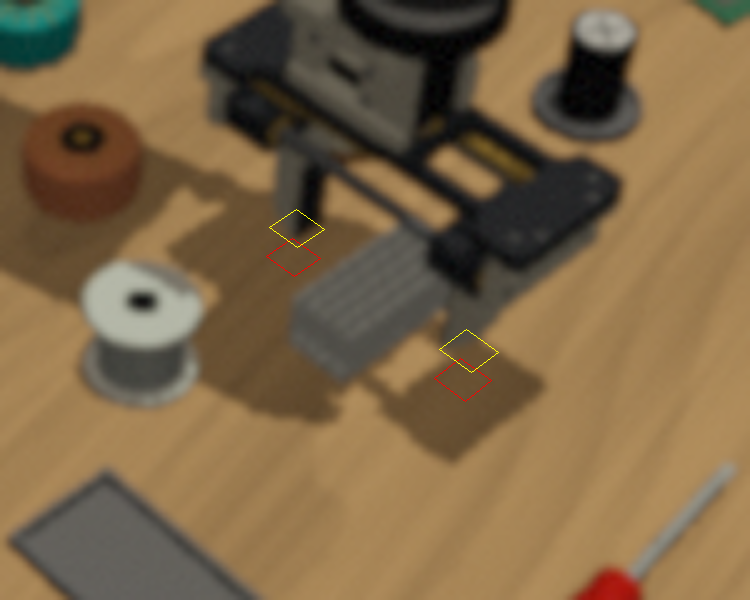

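Emit:
move_arm --targets '[[[0,0,-3,0],[0,0,-6,0],[0,0,-9,0],[0,0,-9,0]]]'

```text
clock: 21.0
tcp_pos: [0.6103, 0.097, 0.003]
ee_rot: [-0.45, -0.545, -0.45, 0.545]
force: [1.0, 0.1, -0.5]
grip_width: 0.991
```

Emit:
move_arm --targets '[[[0,0,-2,0],[0,0,-4,0],[0,0,-4,0]]]'

```text
clock: 21.3
tcp_pos: [0.6103, 0.097, -0.0011]
ee_rot: [-0.45, -0.545, -0.45, 0.545]
force: [-0.5, 0.4, -0.3]
grip_width: 0.989
```

```bash
python3 tip.py pics/s10.png
```

```text
21.3 [ 0.61032616  0.09701169 -0.00105341] -0.19000675427697888 0.9892964492009683 [-0.53902834  0.42396097 -0.33649841]
```

View pics/s10.png

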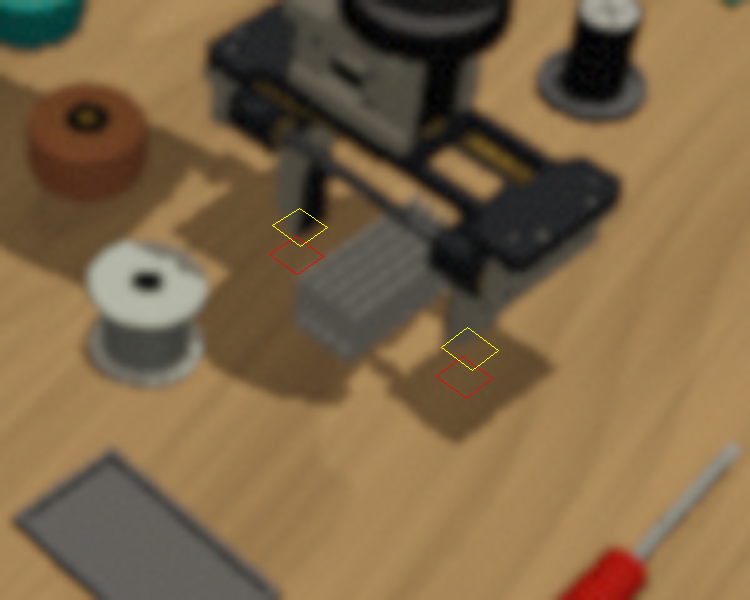

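Emit:
move_arm --targets '[[[0,0,0,0],[0,0,0,0],[0,0,0,0],[0,0,0,0],[0,0,0,0]]]' --fingers 25

```text
clock: 21.85
tcp_pos: [0.6106, 0.0971, -0.0007]
ee_rot: [0.45, 0.545, 0.45, -0.545]
force: [0.2, -0.1, 0.5]
grip_width: 0.605
```

Emit:
move_arm --targets '[[[0,0,0,0],[0,0,0,0],[0,0,0,0],[0,0,0,0],[0,0,0,0]]]'

```text
clock: 22.35
tcp_pos: [0.6106, 0.097, -0.0007]
ee_rot: [0.45, 0.545, 0.45, -0.545]
force: [0.8, -0.1, 0.6]
grip_width: 0.387
```

Emit:
move_arm --targets '[[[0,0,0,0],[0,0,4,0],[0,0,10,0],[0,0,20,0],[0,0,25,0]]]'

```text
clock: 22.85
tcp_pos: [0.6112, 0.0971, 0.0257]
ee_rot: [0.451, 0.546, 0.45, -0.545]
force: [0.3, -1.1, -1.5]
grip_width: 0.388
```

```bash
python3 tip.py pics/s11.png
```

```text
22.85 [0.61115744 0.09707619 0.02573454] -0.18997741792690936 0.38805176377805395 [ 0.2942586  -1.11379698 -1.54666152]
```

View pics/s11.png

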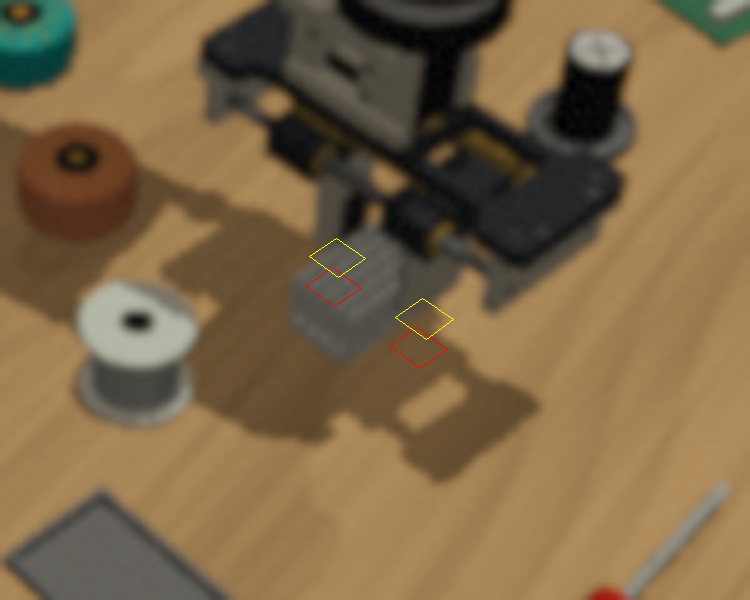

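Emit:
move_arm --targets '[[[0,0,15,0],[0,0,35,0],[0,0,55,0],[0,0,72,0],[0,0,80,0]]]'

```text
clock: 23.4
tcp_pos: [0.6113, 0.0971, 0.1063]
ee_rot: [0.451, 0.546, 0.45, -0.544]
force: [0.5, 0.1, -1.7]
grip_width: 0.393
```

Emit:
move_arm --targets '[[[0,-5,0,0.06],[0,-15,0,0.16],[0,-30,0,0.28],[0,-45,0,0.4],[0,-60,0,0.52]]]'

```text
clock: 23.9
tcp_pos: [0.6102, 0.0366, 0.1038]
ee_rot: [0.576, 0.409, 0.577, -0.41]
force: [-0.6, 0.1, -1.4]
grip_width: 0.388
```

Emit:
move_arm --targets '[[[0,-16,0,0.12],[0,-32,0,0.24],[0,-48,0,0.36],[0,-64,0,0.48],[0,-80,0,0.6]]]'

```text
clock: 24.4
tcp_pos: [0.6102, -0.0435, 0.1038]
ee_rot: [0.671, 0.221, 0.672, -0.221]
force: [0.5, -0.1, -1.8]
grip_width: 0.392
```

Emit:
move_arm --targets '[[[0,-16,0,0.12],[0,-32,0,0.24],[0,-46,0,0.34],[0,-54,0,0.41],[0.5,-56.5,0,0.436]]]'

```text
clock: 24.9
tcp_pos: [0.6107, -0.1004, 0.1037]
ee_rot: [0.703, 0.072, 0.704, -0.072]
force: [0.2, 0.4, -2.1]
grip_width: 0.387
```

Emit:
move_arm --targets '[[[0,0,-10,0],[0,0,-30,0],[0,0,-55,0],[0,0,-75,0],[0,0,-82,0]]]'

```text
clock: 25.4
tcp_pos: [0.6091, -0.0982, 0.0191]
ee_rot: [0.702, 0.073, 0.705, -0.072]
force: [-0.3, 0.5, -2.0]
grip_width: 0.389
```

```bash
python3 tip.py pics/s12.png
```

```text
25.4 [ 0.60913662 -0.09816826  0.01914953] 1.365301096014992 0.38897944840069265 [-0.26905187  0.5065334  -1.95195995]
```

View pics/s12.png

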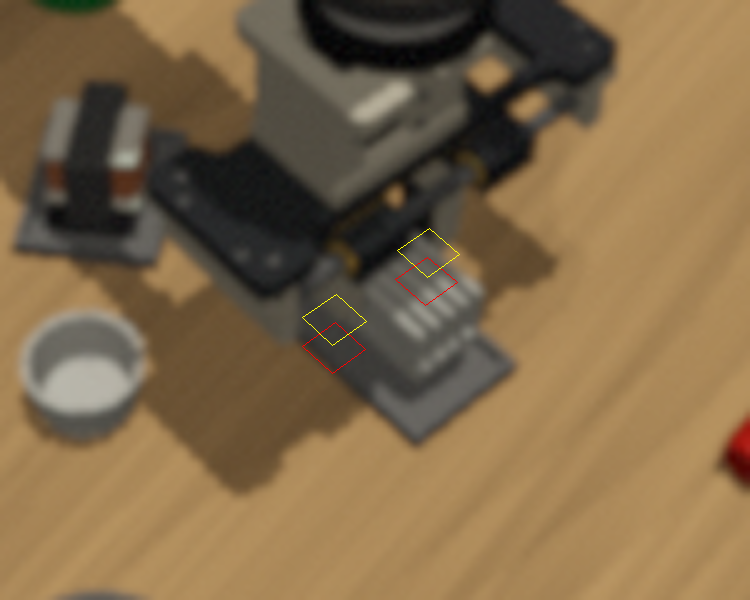

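Emit:
move_arm --targets '[[[0,0,-6,0],[0,0,-12,0],[0,0,-16,0],[0,0,-18,0],[0,0,-18,0]]]'

```text
clock: 25.95
tcp_pos: [0.611, -0.0995, 0.0042]
ee_rot: [0.703, 0.072, 0.703, -0.072]
force: [-0.4, -0.5, -1.1]
grip_width: 0.388
```

Emit:
move_arm --targets '[[[0,0,-0.5,0],[0,0,-1,0],[0,0,-1,0],[0,0,-1,0]]]'

```text
clock: 26.35
tcp_pos: [0.6111, -0.0995, 0.0034]
ee_rot: [0.703, 0.072, 0.703, -0.072]
force: [-0.5, -0.6, -1.1]
grip_width: 0.391
```

Emit:
move_arm --targets '[[[0,0,-0.5,0],[0,0,-1,0],[0,0,-1,0],[0,0,-1,0]]]'

```text
clock: 26.75
tcp_pos: [0.6111, -0.0995, 0.0023]
ee_rot: [0.703, 0.072, 0.703, -0.072]
force: [0.3, 0.4, -1.1]
grip_width: 0.386
```

Emit:
move_arm --targets '[[[0,0,-0.5,0],[0,0,-0.5,0],[0,0,-0.5,0]]]'

```text
clock: 27.05
tcp_pos: [0.6111, -0.0995, 0.0022]
ee_rot: [0.704, 0.072, 0.703, -0.072]
force: [-2.0, 0.2, 5.7]
grip_width: 0.389
```

Contact; release and rise.

Emit:
move_arm --targets '[[[0,0,0,0],[0,0,0,0],[0,0,0,0],[0,0,0,0],[0,0,0,0]]]' --fingers 65

```text
clock: 27.55
tcp_pos: [0.611, -0.0995, 0.0016]
ee_rot: [0.703, 0.072, 0.703, -0.072]
force: [0.0, -0.4, -0.8]
grip_width: 0.701
```

Emit:
move_arm --targets '[[[0,0,10,0],[0,0,35,0],[0,0,65,0],[0,0,90,0],[0,0,100,0]]]' --fingers 91

```text
clock: 28.05
tcp_pos: [0.6125, -0.0999, 0.1053]
ee_rot: [0.705, 0.072, 0.702, -0.073]
force: [-0.5, -0.3, -0.0]
grip_width: 0.991
```

Emit:
move_arm --targets '[[[-12,13,0,0],[-40,44,0,0],[-70,77,0,0],[-100,111,0,0],[-130,144,0,0]]]'

```text
clock: 28.55
tcp_pos: [0.4793, 0.0456, 0.1014]
ee_rot: [0.703, 0.073, 0.704, -0.072]
force: [0.1, 1.2, 0.5]
grip_width: 0.99
```

Emit:
move_arm --targets '[[[-22,25,0,0],[-36,40,0,0],[-41,45.3,0,0],[-41,45.3,0,0]]]'

```text
clock: 28.95
tcp_pos: [0.4398, 0.0902, 0.1018]
ee_rot: [0.703, 0.072, 0.703, -0.072]
force: [0.2, -0.2, 0.7]
grip_width: 0.988
```

Emit:
move_arm --targets '[[[0,0,-20,0],[0,0,-45,0],[0,0,-68,0],[0,0,-72,0],[0,0,-72,0]]]'

```text
clock: 29.45
tcp_pos: [0.4404, 0.0891, 0.0293]
ee_rot: [0.703, 0.073, 0.704, -0.073]
force: [0.2, -0.1, 0.5]
grip_width: 0.988
```

```bash
python3 tip.py pics/s13.png
```

```text
29.45 [0.44036755 0.08913619 0.02930618] 1.3650014183257795 0.988479854150564 [ 0.17937389 -0.05112003  0.52067898]
```

View pics/s13.png

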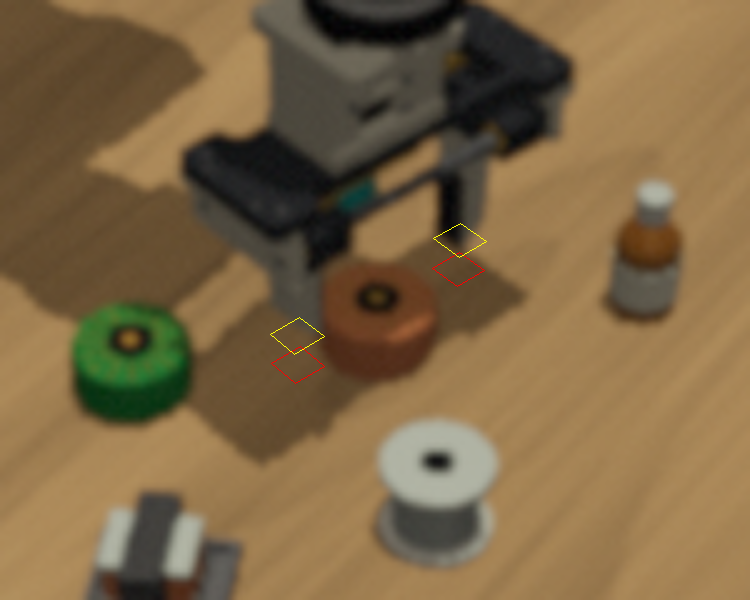

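Copper toroid sits between the fingers. Lower to TCP about −1 mm and grip.

Emit:
move_arm --targets '[[[0,0,-10,0],[0,0,-20,0],[0,0,-27,0],[0,0,-30.5,0],[0,0,-30.5,0]]]'

```text
clock: 30.0
tcp_pos: [0.4396, 0.0899, -0.0013]
ee_rot: [0.703, 0.072, 0.704, -0.072]
force: [-0.1, -0.4, -0.1]
grip_width: 0.99
```

Emit:
move_arm --targets '[[[0,0,0,0],[0,0,0,0],[0,0,0,0],[0,0,0,0],[0,0,0,0]]]' --fingers 50 --squeeze 30

```text
clock: 30.5
tcp_pos: [0.4401, 0.0898, -0.0006]
ee_rot: [0.704, 0.072, 0.703, -0.072]
force: [-0.6, 0.4, 1.8]
grip_width: 0.671
```

Emit:
move_arm --targets '[[[0,0,0,0],[0,0,0,0],[0,0,0,0]]]'

```text
clock: 30.8
tcp_pos: [0.4401, 0.0898, -0.0006]
ee_rot: [0.703, 0.072, 0.703, -0.072]
force: [-1.1, -0.6, 4.0]
grip_width: 0.663
```

Emit:
move_arm --targets '[[[0,0,0,0],[0,0,4,0],[0,0,10,0],[0,0,20,0],[0,0,25,0]]]'

```text
clock: 31.3
tcp_pos: [0.4404, 0.0899, 0.0253]
ee_rot: [0.704, 0.072, 0.703, -0.072]
force: [-0.1, 0.2, -3.0]
grip_width: 0.664
```

```bash
python3 tip.py pics/s14.png
```

```text
31.3 [0.44043918 0.08992439 0.02527643] 1.3660029618076739 0.6643794110251956 [-0.09181982  0.15079448 -3.04658533]
```

View pics/s14.png

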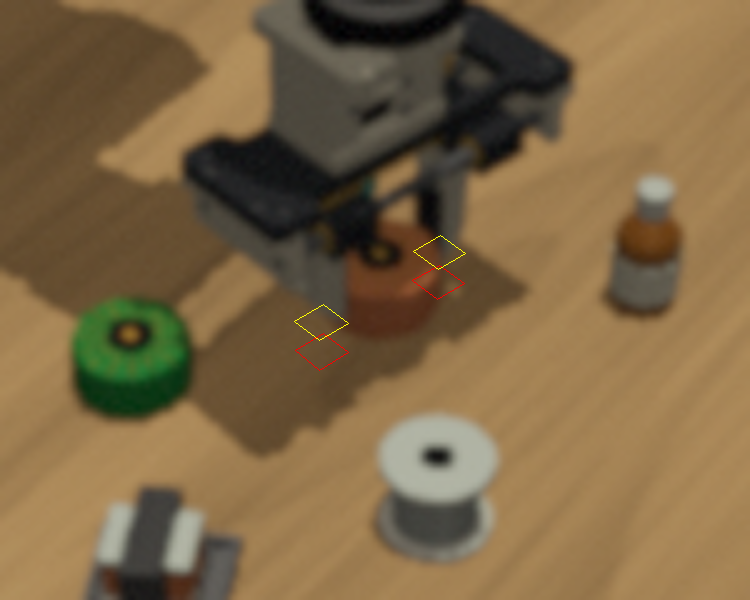

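Emit:
move_arm --targets '[[[0,0,15,0],[0,0,35,0],[0,0,55,0],[0,0,75,0],[0,0,85,0]]]'

```text
clock: 31.85
tcp_pos: [0.4407, 0.0899, 0.1108]
ee_rot: [0.704, 0.072, 0.703, -0.072]
force: [0.7, -0.0, -2.5]
grip_width: 0.665
```

Emit:
move_arm --targets '[[[5,-11,0,0],[15,-32,0,0],[28,-60,0,0],[42,-90,0,0],[56,-120,0,0]]]'

```text
clock: 32.35
tcp_pos: [0.496, -0.032, 0.108]
ee_rot: [0.703, 0.072, 0.704, -0.072]
force: [0.5, 0.5, -1.9]
grip_width: 0.665
```

Emit:
move_arm --targets '[[[14,-30,0,0],[28,-60,0,0],[42,-90,0,0],[56,-120,0,0],[70,-150,0,0]]]'

```text
clock: 32.85
tcp_pos: [0.5657, -0.1822, 0.1075]
ee_rot: [0.703, 0.073, 0.704, -0.072]
force: [0.1, -0.1, -2.4]
grip_width: 0.664
```

Emit:
move_arm --targets '[[[14,-30,0,0],[28,-60,0,0],[42,-90,0,0],[53,-113,0,0],[59,-125,0,0]]]'

```text
clock: 33.35
tcp_pos: [0.6244, -0.3083, 0.1066]
ee_rot: [0.703, 0.073, 0.704, -0.073]
force: [-0.0, 0.8, -2.3]
grip_width: 0.666
```

Emit:
move_arm --targets '[[[0,0,-10,0],[0,0,-30,0],[0,0,-55,0],[0,0,-78,0],[0,0,-87,0]]]'

```text
clock: 33.85
tcp_pos: [0.6223, -0.3033, 0.0176]
ee_rot: [0.701, 0.073, 0.706, -0.071]
force: [-1.7, -0.1, -2.7]
grip_width: 0.665
```

```bash
python3 tip.py pics/s15.png
```

```text
33.85 [ 0.62230176 -0.30331277  0.01756328] 1.3663647410281112 0.6646475944148511 [-1.70643164 -0.14595298 -2.70712351]
```

View pics/s15.png

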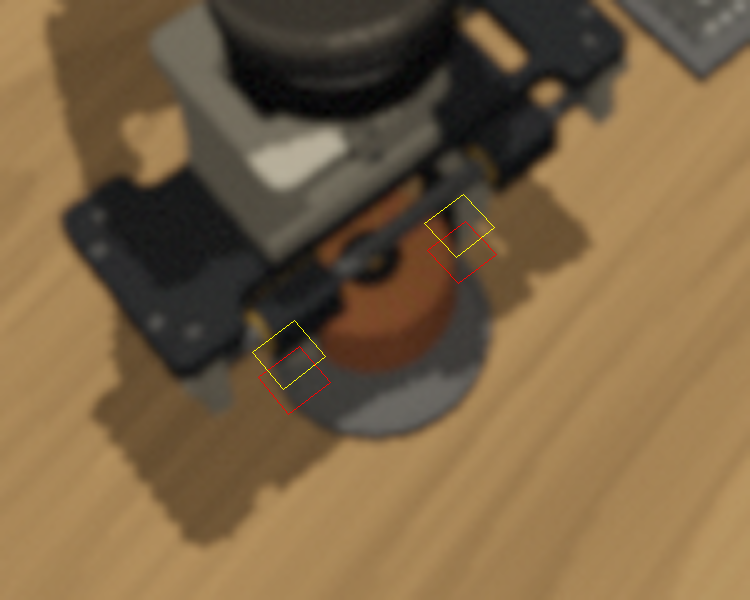

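Emit:
move_arm --targets '[[[0,0,-6,0],[0,0,-12,0],[0,0,-16,0],[0,0,-18,0],[0,0,-18,0]]]'

```text
clock: 34.4
tcp_pos: [0.625, -0.3052, 0.0043]
ee_rot: [0.703, 0.072, 0.703, -0.072]
force: [0.0, -0.3, -2.5]
grip_width: 0.666
```

Emit:
move_arm --targets '[[[0,0,-0.5,0],[0,0,-1,0],[0,0,-1,0],[0,0,-1,0]]]'

```text
clock: 34.8
tcp_pos: [0.6251, -0.3052, 0.0033]
ee_rot: [0.703, 0.072, 0.703, -0.072]
force: [0.2, 0.6, -3.1]
grip_width: 0.663
```

Emit:
move_arm --targets '[[[0,0,-0.5,0],[0,0,-0.5,0],[0,0,-0.5,0]]]'

```text
clock: 35.1
tcp_pos: [0.625, -0.3051, 0.0027]
ee_rot: [0.703, 0.072, 0.703, -0.072]
force: [-0.5, -0.3, -2.8]
grip_width: 0.667
```

Emit:
move_arm --targets '[[[0,0,-0.5,0],[0,0,-0.5,0],[0,0,-0.5,0]]]'

```text
clock: 35.4
tcp_pos: [0.6251, -0.3052, 0.0025]
ee_rot: [0.703, 0.072, 0.703, -0.072]
force: [-0.8, 0.5, 0.3]
grip_width: 0.664
```

Emit:
move_arm --targets '[[[0,0,-0.5,0],[0,0,-0.5,0],[0,0,-0.5,0]]]'

```text
clock: 35.7
tcp_pos: [0.6251, -0.3052, 0.0024]
ee_rot: [0.704, 0.072, 0.703, -0.072]
force: [-2.8, 1.9, 5.9]
grip_width: 0.667
```

Contact. Release, rise, then back toward the side so both cameras see everything.

Emit:
move_arm --targets '[[[0,0,0,0],[0,0,0,0],[0,0,0,0],[0,0,0,0],[0,0,0,0]]]' --fingers 91

```text
clock: 36.2
tcp_pos: [0.625, -0.3052, 0.0016]
ee_rot: [0.703, 0.072, 0.703, -0.072]
force: [0.1, 0.2, 0.6]
grip_width: 0.985
```

Emit:
move_arm --targets '[[[0,0,10,0],[0,0,35,0],[0,0,65,0],[0,0,95,0],[0,0,125,0]]]'

```text
clock: 36.7
tcp_pos: [0.6251, -0.3052, 0.1289]
ee_rot: [0.704, 0.072, 0.703, -0.072]
force: [0.3, -0.6, -0.1]
grip_width: 0.989
```

Emit:
move_arm --targets '[[[-30,-20,0,0],[-65,-45,0,0],[-100,-70,0,0],[-135,-95,0,0],[-170,-120,0,0]]]'

```text
clock: 37.2
tcp_pos: [0.4537, -0.426, 0.1278]
ee_rot: [0.704, 0.072, 0.703, -0.072]
force: [-0.7, -0.5, 0.3]
grip_width: 0.988
```

Emit:
move_arm --targets '[[[-40,-10,0,0],[-75,-20,0,0],[-105,-30,0,0],[-115,-35,0,0],[-115,-35,0,0]]]'

```text
clock: 37.7
tcp_pos: [0.3392, -0.4611, 0.1276]
ee_rot: [0.704, 0.073, 0.703, -0.073]
force: [0.1, 0.1, -0.6]
grip_width: 0.994
```

```bash
python3 - <<'E'
from h import *
import pickle
P=pickle.load(open('P.pkl','rb'))
f=manip.grab_frame('scene');g=manip.grab_frame('top')
cv2.imwrite('pics/f_scene.png',f[:,:,::-1]);cv2.imwrite('pics/f_top.png',g[:,:,::-1])
for n,t in(('transformer','short_tray'),('capacitor','small_round_tray'),('heat_sink','long_tray'),('toroid','large_round_tray'),('flux_bottle','flux_bottle'),('solder_reel','solder_reel')):
  for cam in('scene','top'):
    z=0 if n==t else .003
    c=proj(cam,np.array([[*P[t][:2],.02]]))[0]
    for d in manip.trace(cam,n):
        r=d['rect']
        if np.hypot((r[0]+r[2])/2-c[0],(r[1]+r[3])/2-c[1])>15: continue
        x,e=fit(n,{cam:d['pixels']},P[t][:2],z=z); print(n,cam,round(d['score'],2),'off mm',((x-P[t])[:2]*1000).round(1),'yaw',(x[2]-P[t][2]).round(2),round(e,3))
cs=[np.hstack([cv2.resize(im[v-35:v+35,u-35:u+35],None,fx=2.8,fy=2.8,interpolation=2) for t in('short_tray','small_round_tray','long_tray','large_round_tray') for u,v in [proj(cam,np.array([[*P[t][:2],.02]]))[0].astype(int)]]) for im,cam in((f,'scene'),(g,'top'))]
cv2.imwrite('pics/f_c.png',np.vstack(cs)[:,:,::-1])
print(manip.state()['clock'],manip.state()['tcp_pos'])
E
```

```text
transformer scene 0.87 off mm [-1.  2.] yaw 0.15 0.111
transformer top 0.76 off mm [-0.7  2. ] yaw -3.16 0.068
capacitor scene 0.59 off mm [0.6 2.9] yaw -0.21 0.2
capacitor top 0.61 off mm [1.7 0.6] yaw -0.2 0.098
heat_sink scene 0.84 off mm [-1.9  0.7] yaw -0.01 0.065
heat_sink top 0.69 off mm [-3.3  2.4] yaw -3.14 0.087
toroid scene 0.92 off mm [-1.2  1.4] yaw -0.09 0.088
toroid top 0.66 off mm [-0.5  1.7] yaw -0.17 0.06
flux_bottle scene 0.84 off mm [0.1 0.5] yaw -0.21 0.081
flux_bottle top 0.8 off mm [ 0.  -0.4] yaw 0.05 0.051
solder_reel scene 0.77 off mm [-0.  -1.2] yaw 0.0 0.11
solder_reel top 0.93 off mm [-0.2 -0.1] yaw -0.08 0.188
38.4 [ 0.34010736 -0.46010581  0.12672697]
```

View pics/f_c.png

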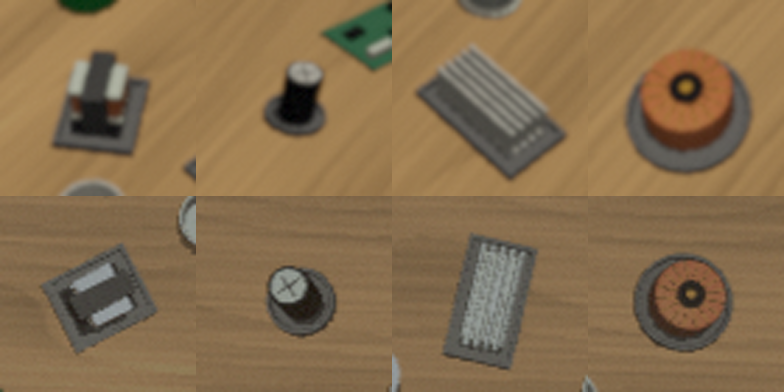

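View pics/f_scene.png

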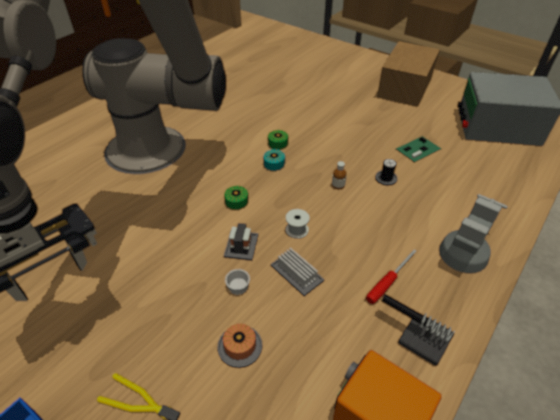

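All four parts stand in their own trays, within about 4 mm of centre; the bottle and reel haven't moved and the arm is clear of everything.

```bash
python3 -c "
from bench import manip
print(manip.hand_in())"
```

```text
the job is handed in; nothing more can be done
None
```

All four components are in their matching trays and the job is handed in at about 38 s of the 128 s allowed. `hand_in` reports no verdict.

- **Choice of toroid:** I took the copper-coloured one at top-view pixel (229, 218). I left the look-alikes alone: green at (270, 254), teal at (194, 258) and green at (157, 278).
- **Placing:** each part was lowered until the force reading showed contact with the tray floor, then released.
- **Last check:** silhouette fits in both cameras put every part within about 4 mm of its tray centre (limit 15 mm). The largest offset was the heat sink, 4.1 mm in the top view against 2.0 mm in the scene view. I judged uprightness only from the close crops, where all four look upright inside the rims.
- **Bystanders:** the flux bottle and solder reel fit within about 1 mm of where they started, and the gripper was clear of everything.

- **Missed grasp:** the first grasp of the heat sink closed on nothing and did not move it. The picture showed the fingertips about 12 mm above the reported TCP, where the task text puts them 8 mm below it. I lowered the grip height by about 20 mm for the heat sink and toroid, and both grasps then held.
- **Weak fit:** the capacitor's scene-camera fit was poor (mismatch 0.20), so I relied on its top-view fit (0.10) and the picture.

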